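Index the target carriage of a coating rig to its last station

TASK

Lift the counterweighted stop arm that bars the slideway past its balance point, so that it rests open by itself. Then pull out the carriage's plunger knob, slide the carriage past the middle hole to the last hole, the one nearest the stop arm's pivot, and release the knob so that its pin drops fully home there. Leave the wooden block, the flanged steel spool and the spanner where they are.

Things in the scene. Friction and masses are not known exactly. Their poses are not given: they have to be found in the camera images.
- rig: Fixed rig: grey plinth 50 mm high under an aluminium plate 260 x 400 mm (x from -150 to 110, y from -200 to 200 mm, top at 60 mm). Origin on the bench. +y runs along the slideway from the first hole to the stop arm's pivot post, z up, +x faces roughly to the robot and -x, the knob's side, away from it. Two rails along y carry the carriage. Pivot post at x = 8, y = 145 mm, 155 mm above the bench.
- pipe (a point): Middle of a fixed steel gas pipe 20 mm across along the rig's y, axis 215 mm above the bench; reaches 165 mm either way, on posts 145 mm either side of this point (30 mm clamp blocks on top). It stands over the robot's side of the knob, too near for a hand straight above it: approach the knob with the hand leaning along the knob's axis, away from the pipe.
- carriage (a joint): Slide of the aluminium carriage (125 x 80 mm, top 106 mm above the bench, flat copper disc 72 mm across on it) along the rig's +y, in m: 0 = start, pin in the first hole; 0.050 = middle hole; 0.100 = last hole. Travel ends at -0.004 and 0.114. About 1.5 N of drag. With the pin in a hole it has 1.5 mm play either way.
- plunger (a joint): Draw of the spring plunger along its axis, in m; 0 = pin fully home in a hole, 0.018 = fully pulled out. The pin clears the strip when over 0.012; let go between holes it rests on the strip at 0.012. Spring pull 6 N when home, 11.4 N fully out; it returns by itself.
- knob_grip (a point): Middle of the black round plunger knob, 30 mm in diameter, 46 mm long (24 mm of it below this point, 22 mm above), 12 mm clear of its steel housing. z axis = knob axis, pulling direction, leaning 30 degrees from vertical to the rig's -x (away from the robot); y axis = the rig's +y, the sliding direction. At the start at x = -89, y = -90 mm on the rig, 139 mm above the bench.
- last_hole (a point): Mouth of the last hole of the inclined steel index strip (13 mm square holes, 50 mm apart; round-nosed pin 10 mm thick that finds the hole when let down within 3 mm of it). With the pin home here the knob's axis runs through this point, knob_grip 68 mm away along it.
- stop_arm (a joint): Hinge angle of the grey stop arm in rad: 0 = shut, lying level along the slideway, its down-turned foot in the carriage's way; 1.75 = fully open, resting on its stop. A round steel counterweight 52 mm across sits above the hinge: below about 0.75 rad the arm falls shut, beyond it swings open by itself and rests at 1.75. Lifting takes under 3 N.
- stop_grip (a point): Middle of the handle: a round steel bar 16 mm in diameter at the arm's free end, parallel to the hinge (the rig's x), sticking out to the rig's +x side of the arm; free for 40 mm towards the arm and 35 mm towards its end from this point. 135 mm above the bench when shut. The bar may turn between the fingers as the arm swings.
- stop_pivot (a point): Point on the hinge axis level with stop_grip: stop_grip circles about it at 150 mm radius, in the rig's y-z plane, from pointing along the rig's -y (shut) up over to a little past vertical (open). 135 mm above the bench.
- block: Bystander: loose wooden block 60 x 60 x 55 mm; origin at the centre of its underside.
- nipple: Bystander: loose flanged steel spool standing upright, 74 mm across, 60 mm high; origin at the centre of its underside.
- spanner: Bystander: loose steel spanner 170 mm long lying along its x axis; origin at its middle, underside.

How it is judged:
By the outcome, as a careful person would: the job done as asked, in the order asked, and still so for the second after the job is handed in, with the robot touching nothing.
It also fails if it takes over 58 s, if anything falls off the work surface, if the arm or the gripper's body presses on something with over 40 N, if the wrist force passes 120 N, or if a joint passes its speed limit or range.

ROBOT

A 6-joint arm with a two-finger parallel gripper is mounted at the origin on the work surface. World frame = base frame: x ahead of the robot, y to its left, z up, the work surface at z = 0. Lengths are in m, angles in degrees, forces in N, time in s.
With the tool pointing down it reaches from about 0.35 to 1 m from the base axis. Payload 7.1 kg.
Tool frame: the origin (TCP) lies midway between the tips of the shut fingers; the grasp point (between the pads) lies bot.pinch_z behind it (bot.pinch_z is the distance from the TCP to the grasp point, in m); z points along the fingers, x is the direction in which the jaws open and shut, and the axes are right-handed (so a half turn about z gives the same grasp; the last joint's range is limited). The gripper opens to 85 mm and grips with 20 to 120 N. Pads are 22 mm wide; open, the fingers measure 114 mm over their backs; the gripper's body (76 mm by 85 mm) begins 54 mm behind the grasp point. The pads swing forward as they close: fully open they stand 13 mm farther back than shut.
Start: joints at [74.37, 24.242, 93.386, -0, 62.372, -1.089], TCP at [0.157, 0.605, 0.198] pointing down, gripper open.
Joint ranges: [-172.04, 172.04], [-51.8, 120.97], [4.93, 147.93], [-75.15, 255.16], [6.16, 154.13], [-145.62, 145.62]. Speed limits (degrees/s): [136.94, 136.94, 172.46, 180, 180, 180].

INTERFACE

Orientations are given as a 3x3 rotation matrix whose columns are the frame's x, y, z axes.
In Python, from rig import bot gives the robot as it stands.
- The arm moves only by the tool play_rows, never from a script. Its argument "moves" is text: rows parted by semicolons, each of 4 numbers parted by spaces: the shift along the tool's x, y, z in m, then the turn about the tool's z in rad. In form: dx dy dz yaw; .... A call has 1 to 20 rows; each row is the pose to reach, as a shift and turn from the pose commanded when the call began, along the tool's axes at that moment; what a row does not reach only later rows make up. A row lasts 1/8 s, in which the tool goes at most 62.5 mm and 10.7 degrees, less where a joint would pass 70% of its speed; a pose out of reach is approached as far as the arm can. A call with a gripper value outside its range is refused whole. "grip" is the opening in per cent of the stroke, from 0 (shut) to 100 (fully open), set as the call begins (left out, the last holds). The fingers move at their own pace and stop on an object; the grip force is fixed at half the most. Time passes only in rows, so rows that repeat a pose let the fingers close. It gives the time, the measured TCP pose, the force and the opening at its end, in the units of the state.
- bot.sense(): the state, without advancing time (a new reading comes with each control period).
- bot.get_image(name): name is "side" or "top" or "wrist"; returns a dict with "pixels" (420x560x3 uint8, blue, green, red), "z_map" (420x560 float32, m along the optical axis (not along the pixel's ray), 0 where there is no reading), "mtx" (3x3 intrinsics, pixels), "dist" ([k1, k2, p1, p2, k3] as OpenCV has them; the pictures are not rectified), "pose" (4x4, takes a point from camera to world coordinates). Camera axes: x right, y down, z forward; pixel columns grow to the right and rows downward; lengths in m; the calibration is good to about 2 mm. A picture is of the moment at which its call begins.
- bot.close_job(): hands the job in, once; it reports no verdict.
The state is a dict: "time": time; "q": joint angles; "qvel": joint speeds; "tau": joint torques, N m; "position": TCP position; "ee_rot": TCP orientation; "wrist_force": force on the tool from outside, world axes, zero at the start; "torque": the same for the moment, N m; "finger_gap": finger opening in m.
Only numpy, scipy, OpenCV 4.12 (cv2) and the standard library are available. Lean on these libraries where they do the work, as an engineer would, in place of code of your own. Each camera call takes 0.05 s, during which the arm holds its last target.

## Working session

There is one attempt and no reset: what is moved stays moved. The work goes in short steps, Python scripts to look and compute and a tool call to move; the robot and the scene stay as the last step left them, time stands still between calls to the robot, and variables do not carry over. Pictures are saved under pics/ and viewed, and the job is handed in when it is done.

Besides the shell and the picture viewer there is one more tool, called in YAML: its name, and indented under it one key for each argument. play_rows: Moves the arm, as the interface text tells. Its arguments: {"type":"object","properties":{"moves":{"type":"string"},"grip":{"type":"number"}},"required":["moves"]}

```bash
ls; mkdir -p pics; python3 - <<'E'
from rig import bot
import cv2,numpy as np
s=bot.sense();print(s['time'],s['position'],s['ee_rot'],s['finger_gap'],bot.pinch_z)
for n in ['side','top','wrist']:
    im=bot.get_image(n);cv2.imwrite(f'pics/a_{n}.png',im['pixels']);np.savez(f'a_{n}.npz',**im)
    print(n,im['mtx'],im['dist'],im['pose'])
E
```

```text
pics
0.0 [0.15673298 0.60439581 0.19701271] [[ 2.51098927e-01  9.67961328e-01 -4.43079466e-04]
 [ 9.67960151e-01 -2.51099313e-01 -1.51008429e-03]
 [-1.57296014e-03 -4.97027226e-05 -9.99998762e-01]] 0.08546570029231707 0.0187
side [[386.13185341   0.         273.28995089]
 [  0.         386.13185341 209.23285262]
 [  0.           0.           1.        ]] [-0.03799052  0.          0.          0.          0.        ] [[-0.96109805 -0.17154481  0.21647846  0.34159019]
 [-0.2757542   0.55105101 -0.7875928   0.68656643]
 [ 0.01581678 -0.81664874 -0.57691825  0.62584307]
 [ 0.          0.          0.          1.        ]]
top [[405.59645008   0.         283.70804876]
 [  0.         405.59645008 206.31590926]
 [  0.           0.           1.        ]] [-0.06832026  0.          0.          0.          0.        ] [[-0.01384081 -0.98672701  0.16179688  0.38157619]
 [-0.99984603  0.0154031   0.00840545  0.03838822]
 [-0.01078606 -0.16165563 -0.98678828  1.05868394]
 [ 0.          0.          0.          1.        ]]
wrist [[362.01431578   0.         282.51329572]
 [  0.         362.01431578 206.93818055]
 [  0.           0.           1.        ]] [-0.08153186  0.          0.          0.          0.        ] [[ 0.25111692  0.92068929  0.29878341  0.08042572]
 [ 0.96795602 -0.23847123 -0.0786932   0.62461127]
 [-0.00120074  0.30897039 -0.9510709   0.37281429]
 [ 0.          0.          0.          1.        ]]
```

View pics/a_side.png

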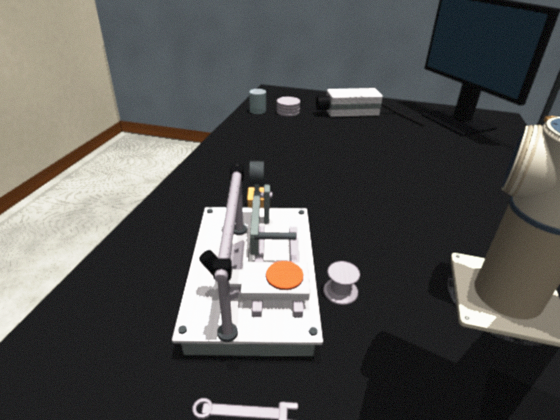

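View pics/a_top.png

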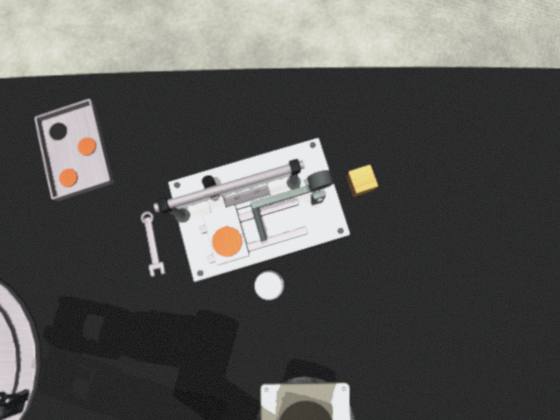

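View pics/a_wrist.png

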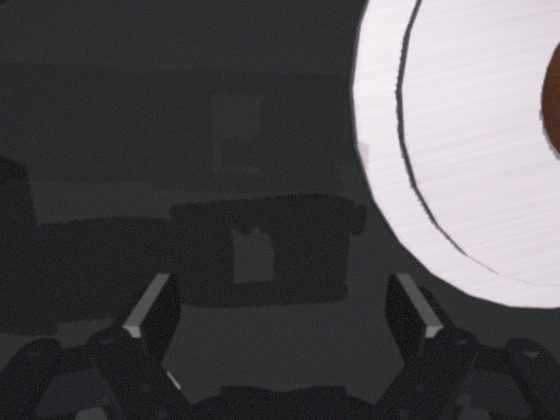

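```bash
cat > h.py <<'E'
import numpy as np,cv2
def cloud(im):
    h,w=im['z_map'].shape
    u,v=np.meshgrid(np.arange(w),np.arange(h))
    p=cv2.undistortPoints(np.stack([u,v],-1).reshape(-1,1,2).astype(float),im['mtx'],im['dist']).reshape(h,w,2)
    z=im['z_map'];P=np.dstack([p[...,0]*z,p[...,1]*z,z])
    W=P@im['pose'][:3,:3].T+im['pose'][:3,3]
    W[z<=0]=np.nan
    return W
def proj(im,X):
    T=np.linalg.inv(im['pose']);r=cv2.Rodrigues(T[:3,:3])[0]
    return cv2.projectPoints(np.asarray(X,float).reshape(-1,1,3),r,T[:3,3],im['mtx'],im['dist'])[0].reshape(-1,2)
E
cat > fit.py <<'E'
from h import *
for n in ['top','side']:
    im=dict(np.load(f'a_{n}.npz'));W=cloud(im)
    m=(abs(W[...,2]-0.06)<0.006)&(W[...,0]>0.3)&(W[...,0]<0.9)&(abs(W[...,1])<0.5)&(im['pixels'].min(2)>110)
    m=cv2.morphologyEx(m.astype(np.uint8),cv2.MORPH_OPEN,np.ones((3,3)))
    c,l,st,_=cv2.connectedComponentsWithStats(m)
    P=W[m>0];
    print(n,len(P),np.median(P[:,2]))
    r=cv2.minAreaRect(P[:,:2].astype(np.float32));print(r,cv2.boxPoints(r))
E
python3 fit.py
```

```text
top 9855 0.060092220139735364
((0.5124064087867737, 0.056041866540908813), (0.3520055115222931, 0.4921337366104126), 16.03679656982422) [[ 0.27527577  0.24391134]
 [ 0.41123003 -0.22907077]
 [ 0.74953705 -0.13182761]
 [ 0.6135828   0.34115452]]
side 10168 0.05926026237950899
((0.49915850162506104, 0.09898197650909424), (0.35451480746269226, 0.4019393026828766), 15.833697319030762) [[ 0.27379286  0.2439624 ]
 [ 0.3834604  -0.14272642]
 [ 0.72452414 -0.04599845]
 [ 0.6148566   0.34069037]]
```

```bash
cat > fit.py <<'E'
from h import *
for n in ['top','side']:
    im=dict(np.load(f'a_{n}.npz'));W=cloud(im)
    m=(abs(W[...,2]-0.06)<0.006)&(W[...,0]>0.3)&(W[...,0]<0.9)&(abs(W[...,1])<0.5)&(im['pixels'].min(2)>110)
    m=m.astype(np.uint8)
    c,l,st,_=cv2.connectedComponentsWithStats(m)
    for k in np.argsort(-st[1:,4])[:5]+1:
        P=W[l==k]; r=cv2.minAreaRect(P[:,:2].astype(np.float32));print(n,len(P),r)
    k=np.argsort(-st[1:,4])[0]+1
    # rig x axis: toward -x world. rig y -> -y world
    P=W[l==k];r=cv2.minAreaRect(P[:,:2].astype(np.float32))
    print(cv2.boxPoints(r))
E
python3 fit.py
```

```text
top 5588 ((0.5110067129135132, 0.10358218103647232), (0.19363896548748016, 0.40007445216178894), 16.094396591186523)
top 2854 ((0.6154695153236389, 0.13341906666755676), (0.11128628998994827, 0.39882978796958923), 16.010967254638672)
top 564 ((0.3520731031894684, 0.08847125619649887), (0.06474698334932327, 0.061905935406684875), 74.95181274414062)
top 549 ((0.5860315561294556, 0.11264324933290482), (0.04334323853254318, 0.1782386600971222), 15.556299209594727)
top 325 ((0.48459097743034363, 0.13198071718215942), (0.055799439549446106, 0.03574869781732559), 16.45574951171875)
[[ 0.3625275   0.26893884]
 [ 0.4734364  -0.1154552 ]
 [ 0.65948594 -0.06177448]
 [ 0.5485771   0.32261956]]
side 4896 ((0.49828940629959106, 0.0996326357126236), (0.16606324911117554, 0.3997926115989685), 16.059656143188477)
side 3836 ((0.6356820464134216, 0.13960260152816772), (0.08349130302667618, 0.399829626083374), 18.153942108154297)
side 579 ((0.5031865835189819, 0.06320681422948837), (0.05687703564763069, 0.07866022735834122), 16.33420181274414)
side 568 ((0.3516239523887634, 0.08766759186983109), (0.06385065615177155, 0.06444979459047318), 43.249271392822266)
side 320 ((0.6063917279243469, -0.0008084923028945923), (0.03845648840069771, 0.15129731595516205), 16.199169158935547)
[[ 0.36319923  0.26875812]
 [ 0.47379708 -0.11543226]
 [ 0.6333796  -0.06949285]
 [ 0.5227817   0.31469753]]
```

```bash
cat > fit2.py <<'E'
from h import *
Ps=[]
for n in ['top','side']:
    im=dict(np.load(f'a_{n}.npz'));W=cloud(im)
    o=np.array([.5239,.1072]);a=np.radians(16.05);ex=np.array([-np.cos(a),-np.sin(a)]);ey=np.array([np.sin(a),-np.cos(a)])
    rx=(W[...,:2]-o)@ex;ry=(W[...,:2]-o)@ey
    m=(abs(W[...,2]-0.06)<0.006)&(rx>-.17)&(rx<.125)&(abs(ry)<.215)&(im['pixels'].min(2)>110)
    P=W[m];r=cv2.minAreaRect(P[:,:2].astype(np.float32));print(n,r)
    Ps.append((W,rx,ry))
    c=np.array(r[0])+0.02*-ex*-1 if 0 else np.array(r[0])
    print('origin',c+0.02*ex)
    # pipe
    z=W[...,2]
    m=(z>.218)&(z<.232)&(abs(ry)<.13)&(rx<.0)&(rx>-.15)
    print('pipe rx',np.percentile(rx[m],[2,25,50,75,98]),m.sum(),'z',np.percentile(z[m],[50,98]),)
    m=(z>.195)&(z<.24)&(abs(ry)<.25)&(rx<.03)&(rx>-.15)
    print('pipe ry',np.percentile(ry[m],[0.5,99.5]))
    m=(z>.125)&(z<.146)&(ry<.05)&(ry>-.08)&(rx<.09)&(rx>-.03)
    print('handle',m.sum(),np.percentile(rx[m],[1,50,99]),np.percentile(ry[m],[1,50,99]),np.percentile(z[m],98))
    m=(z>.07)&(z<.2)&(ry<-.06)&(ry>-.12)&(rx<-.05)&(rx>-.15)&(im['pixels'].max(2)<70)
    print('knob',m.sum(),np.median(rx[m]),np.percentile(ry[m],[2,50,98]),np.percentile(z[m],[2,50,98]))
E
python3 fit2.py
```

```text
top ((0.5433277487754822, 0.11281807720661163), (0.2613372802734375, 0.40001150965690613), 16.010967254638672)
origin [0.52410733 0.10728856]
pipe rx [-0.06411424 -0.05861044 -0.05367964 -0.04936779 -0.04397504] 1051 z [0.2238549  0.23070988]
pipe ry [-0.20192289  0.17343036]
handle 415 [-0.02257473  0.00122801  0.06845612] [-0.01313587 -0.00120628  0.04784256] 0.14562297765128984
knob 100 -0.09253576516327106 [-0.09878525 -0.08768325 -0.07717485] [0.15042822 0.15879232 0.16460603]
side ((0.5442206263542175, 0.11161252856254578), (0.26155826449394226, 0.4017329812049866), 15.94993782043457)
origin [0.52500021 0.10608301]
pipe rx [-0.06455594 -0.05943963 -0.0547057  -0.05026039 -0.04480573] 775 z [0.2227977  0.22913144]
pipe ry [-0.20403682  0.15442153]
handle 497 [-0.0233513   0.00470781  0.06854925] [-0.0127793  -0.00743886  0.04638814] 0.14381087569222817
knob 200 -0.09379287106513116 [-0.10380994 -0.09868825 -0.08155644] [0.13154306 0.15472723 0.16274936]
```

```bash
cat >> h.py <<'E'
O=np.array([.5245,.1067,0]);_a=np.radians(16.0)
EX=np.array([-np.cos(_a),-np.sin(_a),0]);EY=np.array([np.sin(_a),-np.cos(_a),0]);EZ=np.array([0,0,1.])
RR=np.column_stack([EX,EY,EZ])
def w(x,y,z): return O+RR@(np.array([x,y,z])/1000)
def r(P): return (RR.T@(np.asarray(P)-O))*1000
E
python3 - <<'E'
from rig import bot
print([d for d in dir(bot) if d[0]!='_'])
from h import *
for n,(x0,y0,x1,y1) in [('top',(150,120,390,300)),('side',(160,140,380,360))]:
    im=dict(np.load(f'a_{n}.npz'));I=cv2.resize(im['pixels'][y0:y1,x0:x1],None,fx=3 if n=='top' else 2.7,fy=3 if n=='top' else 2.7,interpolation=cv2.INTER_CUBIC);f=3 if n=='top' else 2.7
    k=np.array([-89,-90,139]);a=np.array([-.5,0,.866])
    pts=[w(*(k+t*a)) for t in(-24,0,22)]+[w(35,-5,135),w(70,-5,135),w(-5,-5,135),w(8,145,155)]+[w(x,y,60) for x in(-150,110) for y in(-200,200)]+[w(-54,y,215) for y in(-195,-170,120,135)]
    for p in proj(im,pts): cv2.circle(I,tuple(int(v) for v in ((p-[x0,y0]+.5)*f)),3,(0,255,0),-1)
    cv2.imwrite(f'pics/b_{n}.png',I)
E
```

```text
['PlanningError', 'close_job', 'get_image', 'pinch_z', 'sense']
```

View pics/b_top.png

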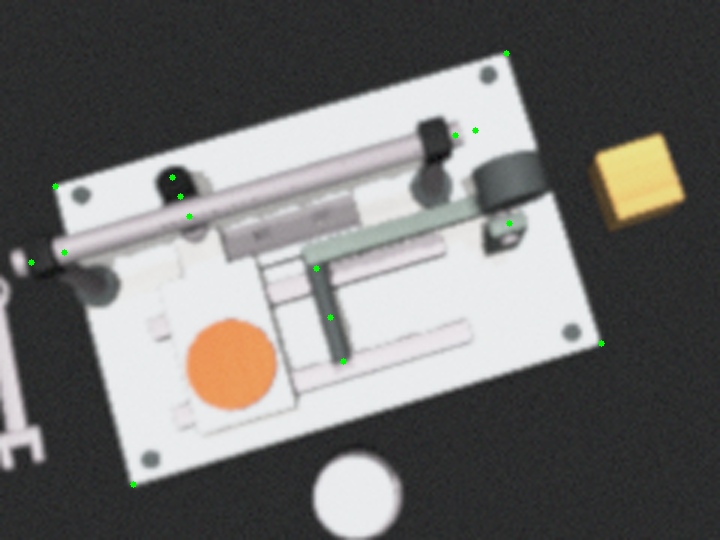

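View pics/b_side.png

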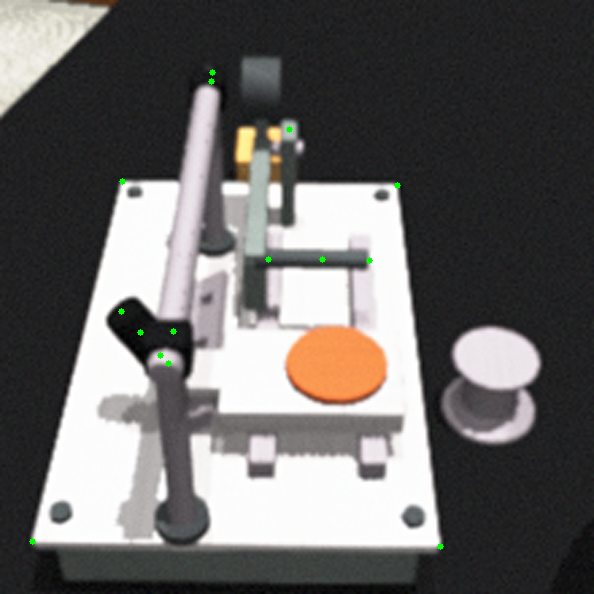

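```bash
cat > calc.py <<'E'
import sys
from rig import bot
from h import *
def st():
    s=bot.sense();R=np.array(s['ee_rot']);p=np.array(s['position'])
    print('t',round(s['time'],3),'rigTCP mm',r(p).round(1),'F',np.round(s['wrist_force'],1),'gap',round(s['finger_gap'],4),'q',np.round(s['q'],1))
    print('rig axes of tool x',(RR.T@R[:,0]).round(3),'z',(RR.T@R[:,2]).round(4))
    return p,R
def to(x,y,z,sx=None):
    "shift in tool axes to rig TCP mm; sx: +1 tool x=+ey, -1 = -ey"
    p,R=st()
    d=R.T@(w(x,y,z)-p)
    out=d.round(4)
    yaw=0
    if sx:
        t=R.T@(EY*sx);yaw=np.arctan2(t[1],t[0])
    print('->',out,'yaw',round(yaw,4))
E
python3 -c "
from calc import *
to(38,-5,300,-1)"
```

```text
t 0.15 rigTCP mm [ 216.2 -579.9  197.2] F [-0.8  0.2  0.8] gap 0.0856 q [74.4 24.3 93.4  0.  62.4 -1.1]
rig axes of tool x [-0.508 -0.861 -0.001] z [ 6.e-04  1.e-03 -1.e+00]
-> [-0.4047  0.4457 -0.1023] yaw -0.5331
```

play_rows:
  moves: "0 0 -0.05 0; 0 0 -0.10 -0.05; -0.03 0.033 -0.1023 -0.1; -0.07 0.077 -0.1023 -0.15; -0.11 0.121 -0.1023 -0.2; -0.15 0.165 -0.1023 -0.25; -0.19 0.209 -0.1023 -0.3; -0.23 0.253 -0.1023 -0.35; -0.27 0.297 -0.1023 -0.4; -0.31 0.341 -0.1023 -0.45; -0.35 0.385 -0.1023 -0.5; -0.38 0.42 -0.1023 -0.5331; -0.4 0.44 -0.1023 -0.5331; -0.4047 0.4457 -0.1023 -0.5331; -0.4047 0.4457 -0.1023 -0.5331; -0.4047 0.4457 -0.1023 -0.5331"
  grip: 100

```text
time: 2.15
position: [0.4861, 0.1021, 0.3]
ee_rot: [[-0.277, 0.961, -0.0], [0.961, 0.277, 0.0], [0.0, -0.0, -1.0]]
wrist_force: [-0.5, -0.3, 0.0]
finger_gap: 0.0854
```

```bash
python3 -c "
from calc import *
to(38,-5,118,-1)
im=bot.get_image('wrist');cv2.imwrite('pics/c.png',im['pixels'])
W=cloud(im);q=(W-O)@RR*1000
m=(q[...,2]>125)&(q[...,2]<147)&(abs(q[...,1])<30)&(q[...,0]>15)&(q[...,0]<80)
print(m.sum(),np.percentile(q[m],[3,50,97],axis=0))
"
```

```text
t 2.15 rigTCP mm [ 38.1  -6.2 300. ] F [-0.5 -0.3  0. ] gap 0.0854 q [ 10.5   6.8 103.    0.   70.2 -95.6]
rig axes of tool x [ 0.001 -1.     0.   ] z [ 3.e-04 -3.e-04 -1.e+00]
-> [-0.0012  0.0002  0.182 ] yaw 0.001
970 [[ 16.76730441 -11.47952446 134.97771828]
 [ 43.3983576   -3.87782914 141.03502487]
 [ 68.94214254   3.83194994 143.24116498]]
```

View pics/c.png

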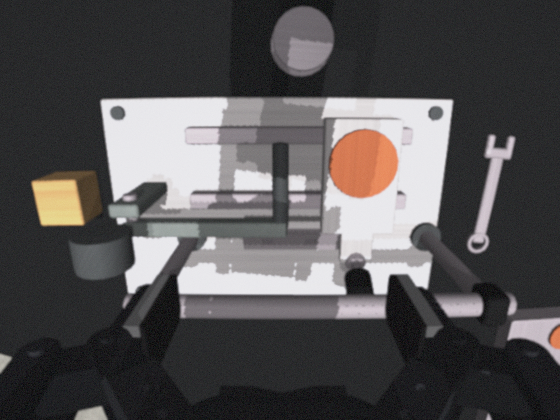

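play_rows:
  moves: "-0.001 0 0.04 0; -0.001 0 0.08 0; -0.001 0 0.12 0; -0.001 0 0.15 0; -0.001 0 0.17 0; -0.001 0 0.182 0; -0.001 0 0.182 0; -0.001 0 0.182 0"

```text
time: 3.2
position: [0.4876, 0.1007, 0.1189]
ee_rot: [[-0.276, 0.961, 0.001], [0.961, 0.276, 0.0], [-0.0, 0.001, -1.0]]
wrist_force: [-0.3, -0.9, 0.3]
finger_gap: 0.0848
```

play_rows:
  moves: "0 0 0 0; 0 0 0 0; 0 0 0 0; 0 0 0 0; 0 0 0 0; 0 0 0 0; 0 0 0 0; 0 0 0 0"
  grip: 0

```text
time: 4.2
position: [0.487, 0.1004, 0.1181]
ee_rot: [[-0.276, 0.961, -0.0], [0.961, 0.276, -0.0], [0.0, -0.0, -1.0]]
wrist_force: [0.1, 0.4, -0.4]
finger_gap: 0.0001
```

```bash
python3 -c "
from calc import *
p,R=st()
im=bot.get_image('side');cv2.imwrite('pics/d.png',im['pixels'])
for th in [.1,.2,.3,.4,.5,.6,.7,.8,.9,1,1.1,1.2,1.3,1.4,1.5,1.6,1.7]:
    print(th, (R.T@(EY*.15*(1-np.cos(th))+EZ*.15*np.sin(th))).round(4))
"
```

```text
t 4.2 rigTCP mm [ 37.8  -4.3 118.1] F [ 0.1  0.4 -0.4] gap 0.0001 q [ 10.3  20.3 112.7   0.   46.9 -95.7]
rig axes of tool x [ 0. -1.  0.] z [ 0. -0. -1.]
0.1 [-0.0007 -0.     -0.015 ]
0.2 [-0.003  -0.     -0.0298]
0.3 [-0.0067 -0.     -0.0443]
0.4 [-0.0118 -0.     -0.0584]
0.5 [-0.0184 -0.     -0.0719]
0.6 [-0.0262 -0.     -0.0847]
0.7 [-0.0353 -0.     -0.0966]
0.8 [-0.0455 -0.     -0.1076]
0.9 [-0.0568 -0.     -0.1175]
1 [-0.069  -0.     -0.1262]
1.1 [-0.082  -0.     -0.1337]
1.2 [-0.0956 -0.     -0.1398]
1.3 [-0.1099 -0.     -0.1445]
1.4 [-0.1245 -0.     -0.1478]
1.5 [-0.1394 -0.     -0.1496]
1.6 [-0.1544 -0.     -0.1499]
1.7 [-0.1693 -0.     -0.1488]
```

View pics/d.png

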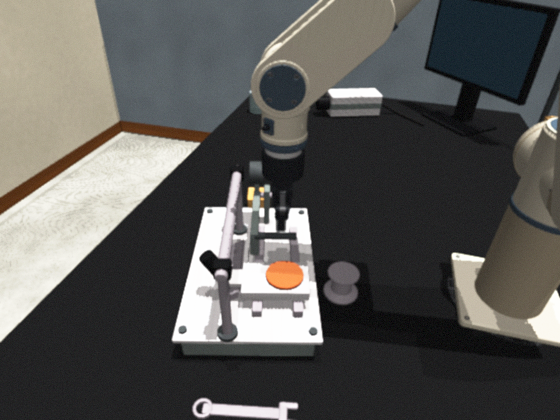

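```bash
python3 -c "
from calc import *
im=bot.get_image('side');cv2.imwrite('pics/e.png',cv2.resize(im['pixels'][140:320,170:350],None,fx=3.3,fy=3.3,interpolation=2))
im=bot.get_image('wrist');cv2.imwrite('pics/f.png',im['pixels'])
"
```

```text
(no output)
```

View pics/e.png

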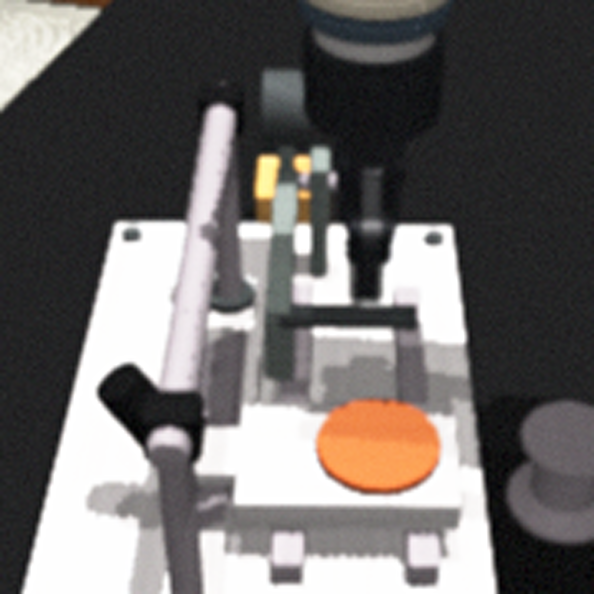

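View pics/f.png

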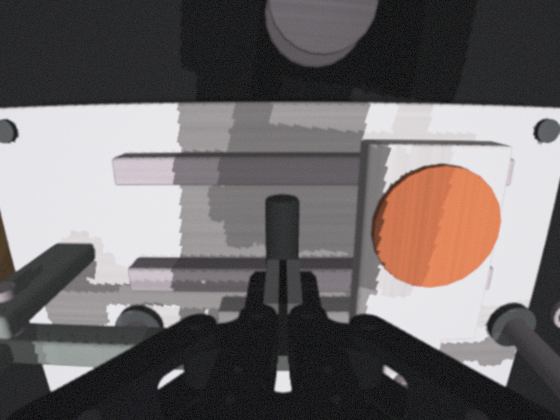

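```bash
python3 -c "
from calc import *
p,R=st()
im=bot.get_image('side')
print(proj(im,[p,p-R[:,2]*.0187,w(38,-5,135)]))
W=cloud(im);q=(W-O)@RR*1000
for v in range(200,250,3): print(v,[tuple(q[v,u].round(0)) for u in (278,281,284)])
im=bot.get_image('wrist');W=cloud(im);q=(W-O)@RR*1000
for v in (230,270,300,330,360): print(v,[(u,tuple(q[v,u].round(0))) for u in range(245,325,10)])
"
```

```text
t 4.35 rigTCP mm [ 37.8  -4.2 118.1] F [ 0.2 -1.2  0.3] gap 0.0001 q [ 10.3  20.3 112.7  -0.   46.9 -95.7]
rig axes of tool x [ 0. -1. -0.] z [ 0.  0. -1.]
[[280.10802082 241.96632564]
 [280.35085792 234.82110794]
 [280.42517539 235.76489375]]
200 [(np.float64(30.0), np.float64(-38.0), np.float64(244.0)), (np.float64(35.0), np.float64(-51.0), np.float64(252.0)), (np.float64(40.0), np.float64(-51.0), np.float64(252.0))]
203 [(np.float64(31.0), np.float64(-28.0), np.float64(230.0)), (np.float64(35.0), np.float64(-54.0), np.float64(248.0)), (np.float64(40.0), np.float64(-54.0), np.float64(248.0))]
206 [(np.float64(30.0), np.float64(-58.0), np.float64(245.0)), (np.float64(35.0), np.float64(-60.0), np.float64(246.0)), (np.float64(40.0), np.float64(-58.0), np.float64(245.0))]
209 [(np.float64(30.0), np.float64(-63.0), np.float64(242.0)), (np.float64(35.0), np.float64(-65.0), np.float64(243.0)), (np.float64(40.0), np.float64(-65.0), np.float64(243.0))]
212 [(np.float64(30.0), np.float64(-64.0), np.float64(236.0)), (np.float64(35.0), np.float64(-66.0), np.float64(237.0)), (np.float64(41.0), 
[... 4036 characters left out ...]
float64(49.0), np.float64(-8.0), np.float64(204.0))), (305, (np.float64(49.0), np.float64(-11.0), np.float64(204.0))), (315, (np.float64(50.0), np.float64(-14.0), np.float64(205.0)))]
360 [(245, (np.float64(55.0), np.float64(5.0), np.float64(224.0))), (255, (np.float64(55.0), np.float64(3.0), np.float64(223.0))), (265, (np.float64(54.0), np.float64(0.0), np.float64(222.0))), (275, (np.float64(33.0), np.float64(-2.0), np.float64(198.0))), (285, (np.float64(-15.0), np.float64(-5.0), np.float64(143.0))), (295, (np.float64(45.0), np.float64(-8.0), np.float64(212.0))), (305, (np.float64(55.0), np.float64(-10.0), np.float64(223.0))), (315, (np.float64(55.0), np.float64(-12.0), np.float64(223.0)))]
```

```bash
python3 -c "
from calc import *
im=bot.get_image('side')
W=cloud(im);q=(W-O)@RR*1000
m=(q[...,2]>146)&(q[...,2]<200)&(q[...,0]>15)&(q[...,0]<60)&(q[...,1]<20)&(q[...,1]>-35)
v,u=np.nonzero(m)
for vv in range(v.max()-4,v.max()+2): print(vv,[tuple(int(k) for k in q[vv,uu].round(0)) for uu in range(272,292,2)])
a=dict(np.load('a_wrist.npz'));W=cloud(a)
p=np.array([.15673,.6044,.197]);R=np.array([[.2511,.96796,-.0004],[.96796,-.2511,-.0015],[-.00157,0,-1]])
t=(W-p)@R*1000
m=(t[...,2]>-150)&(t[...,2]<30)
v,u=np.nonzero(m)
for vv in (272,280,300,330): print(vv,[(uu,tuple(int(k) for k in t[vv,uu].round(0))) for uu in range(130,180,8)])
"
```

```text
227 [(22, 123, 58), (27, 123, 57), (29, -10, 161), (32, -18, 168), (36, -15, 165), (40, -14, 164), (44, -18, 167), (48, -11, 162), (60, 122, 59), (63, 99, 77)]
228 [(22, 118, 58), (27, 116, 60), (29, -10, 158), (32, -16, 163), (36, -15, 163), (40, -16, 163), (44, -19, 166), (48, -8, 158), (60, 119, 58), (63, 93, 78)]Traceback (most recent call last):
  File "<string>", line 7, in <module>
    for vv in range(v.max()-4,v.max()+2): print(vv,[tuple(int(k) for k in q[vv,uu].round(0)) for uu in range(272,292,2)])
                                                    ~~~~~^^^^^^^^^^^^^^^^^^^^^^^^^^^^^^^^^^^
  File "<string>", line 7, in <genexpr>
    for vv in range(v.max()-4,v.max()+2): print(vv,[tuple(int(k) for k in q[vv,uu].round(0)) for uu in range(272,292,2)])
                                                          ~~~^^^
ValueError: cannot convert float NaN to integer
```

```bash
python3 -c "
from calc import *
im=bot.get_image('wrist')
W=cloud(im);q=(W-O)@RR*1000
for vv in range(252,275,2): print(vv,[tuple(q[vv,uu].round(0).astype(int)) if q[vv,uu,2]==q[vv,uu,2] else 0 for uu in (274,280,286,292)])
im=bot.get_image('side')
W=cloud(im);q=(W-O)@RR*1000
for vv in range(226,236): print(vv,[tuple(q[vv,uu].round(0).astype(int)) if q[vv,uu,2]==q[vv,uu,2] else 0 for uu in (277,280,283)])
" | sed 's/np.int64//g'; python3 -c "
from calc import *
a=dict(np.load('a_wrist.npz'));W=cloud(a)
p=np.array([.15673,.6044,.197]);R=np.array([[.2511,.96796,-.0004],[.96796,-.2511,-.0015],[-.00157,0,-1]])
t=(W-p)@R*1000
for vv in (272,280,300,330): print(vv,[(uu,t[vv,uu].round(0)) for uu in range(130,180,8)])"
```

```text
252 [((45), (0), (141)), ((46), (-3), (143)), ((45), (-6), (142)), ((45), (-9), (141))]
254 [((44), (0), (141)), ((45), (-3), (143)), ((45), (-6), (143)), ((44), (-9), (141))]
256 [((42), (0), (139)), ((43), (-3), (141)), ((44), (-6), (143)), ((43), (-9), (141))]
258 [((42), (0), (142)), ((43), (-3), (142)), ((43), (-6), (142)), ((41), (-9), (139))]
260 [((48), (-1), (156)), ((48), (-3), (156)), ((49), (-6), (156)), ((49), (-8), (156))]
262 [((49), (-1), (159)), ((49), (-3), (158)), ((48), (-6), (158)), ((48), (-8), (157))]
264 [((49), (-1), (160)), ((49), (-3), (161)), ((48), (-6), (159)), ((48), (-8), (159))]
266 [((49), (-1), (163)), ((49), (-3), (162)), ((48), (-6), (161)), ((49), (-8), (162))]
268 [((49), (-1), (164)), ((48), (-3), (163)), ((49), (-6), (164)), ((49), (-8), (164))]
270 [((49), (-1), (165)), ((49), (-3), (165)), ((49), (-6), (166)), ((48), (-8), (165))]
272 [((49), (-1), (167)), ((49), (-3), (168)), ((48), (-6), (166)), ((49), (-8), (168))]
274 [((48), (-1), (168)), ((48), (-3), (168)), ((48), (-6), (168)), ((49), (-8), (169))]
226 [((30), (-12), (165)), ((36), (-
[... 964 characters left out ...]
, (138, array([-170.,  132.,  196.])), (146, array([-161.,  133.,  197.])), (154, array([-48., -11., -56.])), (162, array([-46., -10., -55.])), (170, array([-43., -11., -55.])), (178, array([-123.,  133.,  198.]))]
300 [(130, array([-55.,  -7., -63.])), (138, array([-52.,  -7., -64.])), (146, array([-47., -10., -68.])), (154, array([-44., -11., -69.])), (162, array([-43.,  -8., -65.])), (170, array([-42.,  -4., -59.])), (178, array([-43.,   3., -48.]))]
330 [(130, array([nan, nan, nan])), (138, array([-44.,  -9., -84.])), (146, array([-42.,  -8., -83.])), (154, array([-43.,  -3., -76.])), (162, array([-43.,   2., -69.])), (170, array([-42.,   7., -63.])), (178, array([-129.,  203.,  197.]))]
```

play_rows:
  moves: "0 0 0 0; 0 0 0 0; 0 0 0 0; 0 0 0 0; 0 0 0 0; 0 0 0.012 0; 0 0 0.025 0; 0 0 0.037 0; 0 0 0.037 0; 0 0 0.037 0"
  grip: 100

```text
time: 5.85
position: [0.487, 0.1004, 0.081]
ee_rot: [[-0.276, 0.961, -0.0], [0.961, 0.276, -0.0], [0.0, -0.0, -1.0]]
wrist_force: [-0.2, -0.0, -0.2]
finger_gap: 0.0856
```

play_rows:
  moves: "0 0 0 0; 0 0 0 0; 0 0 0 0; 0 0 0 0; 0 0 0 0; 0 0 0 0; 0 0 0 0"
  grip: 0

```text
time: 6.72
position: [0.4872, 0.1001, 0.0814]
ee_rot: [[-0.276, 0.961, 0.0], [0.961, 0.276, -0.0], [-0.0, 0.0, -1.0]]
wrist_force: [-1.1, -3.2, 5.2]
finger_gap: 0.0142
```

```bash
python3 -c "
from calc import *
st()
im=bot.get_image('side');cv2.imwrite('pics/g.png',cv2.resize(im['pixels'][140:320,170:350],None,fx=3.3,fy=3.3,interpolation=2))
"
```

```text
t 6.725 rigTCP mm [37.7 -3.9 81.4] F [-1.1 -3.2  5.2] gap 0.0142 q [ 10.3  23.9 113.8  -0.   42.2 -95.7]
rig axes of tool x [ 0. -1. -0.] z [-2.e-04  4.e-04 -1.e+00]
```

View pics/g.png

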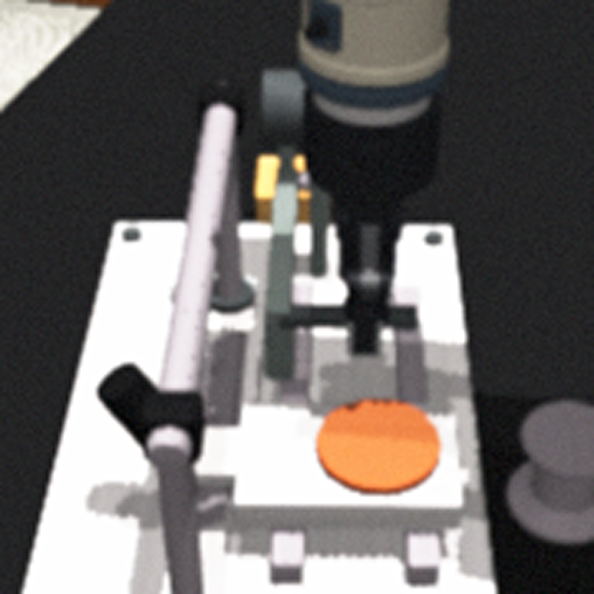

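play_rows:
  moves: "-0.0002 0 -0.0075 0; -0.0007 0 -0.015 0; -0.003 0 -0.0298 0; -0.0067 0 -0.0443 0; -0.0118 0 -0.0584 0; -0.0184 0 -0.0719 0; -0.0262 0 -0.0847 0; -0.0353 0 -0.0966 0; -0.0455 0 -0.1076 0; -0.0568 0 -0.1175 0; -0.069 0 -0.1262 0; -0.082 0 -0.1337 0; -0.0956 0 -0.1398 0; -0.1099 0 -0.1445 0; -0.1245 0 -0.1478 0; -0.1394 0 -0.1496 0; -0.1544 0 -0.1499 0; -0.163 0 -0.1494 0; -0.163 0 -0.1494 0; -0.163 0 -0.1494 0"

```text
time: 9.28
position: [0.5321, -0.0566, 0.232]
ee_rot: [[-0.275, 0.961, 0.001], [0.961, 0.275, 0.0], [0.0, 0.001, -1.0]]
wrist_force: [-1.3, 1.3, 9.7]
finger_gap: 0.0139
```

```bash
python3 -c "
from calc import *
st()
im=bot.get_image('side');cv2.imwrite('pics/i.png',im['pixels'])
"
```

```text
t 9.275 rigTCP mm [ 37.7 159.  232. ] F [-1.3  1.3  9.7] gap 0.0139 q [  -7.4   14.3  103.     0.    62.6 -113.3]
rig axes of tool x [-0. -1.  0.] z [-9.e-04 -1.e-04 -1.e+00]
```

View pics/i.png

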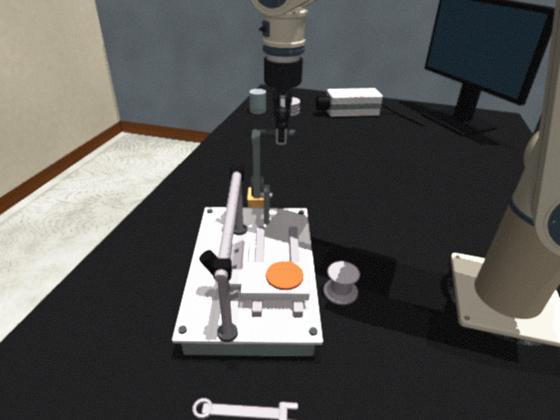

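play_rows:
  moves: "0 0 0 0; 0 0 0 0; 0 0 0 0; 0 0 0 0; 0 0 0 0; 0 0 0 0; -0.005 0 -0.03 0; -0.005 0 -0.06 0; -0.005 0 -0.09 0; -0.005 0 -0.09 0"
  grip: 100

```text
time: 10.58
position: [0.5347, -0.0613, 0.323]
ee_rot: [[-0.276, 0.961, 0.005], [0.961, 0.276, -0.001], [-0.002, 0.005, -1.0]]
wrist_force: [0.3, -0.2, -0.2]
finger_gap: 0.0853
```

```bash
python3 -c "
from calc import *
to(-125,-90,330,1)
im=bot.get_image('side');cv2.imwrite('pics/j.png',im['pixels'])
W=cloud(im);q=(W-O)@RR*1000
m=(q[...,2]>255)&(q[...,2]<300)&(q[...,0]>10)&(q[...,0]<75)&(q[...,1]<230)&(q[...,1]>100)
print(m.sum(),np.percentile(q[m],[3,50,97],axis=0).round(0))
"
```

```text
t 10.575 rigTCP mm [ 36.5 164.3 323. ] F [ 0.3 -0.2 -0.2] gap 0.0853 q [  -7.8    9.5   96.8   -0.    73.4 -113.8]
rig axes of tool x [ 0.    -1.    -0.002] z [-0.0045  0.002  -1.    ]
-> [ 0.2543  0.1615 -0.0068] yaw -3.1415
198 [[ 12. 164. 275.]
 [ 42. 167. 285.]
 [ 68. 174. 290.]]
```

View pics/j.png

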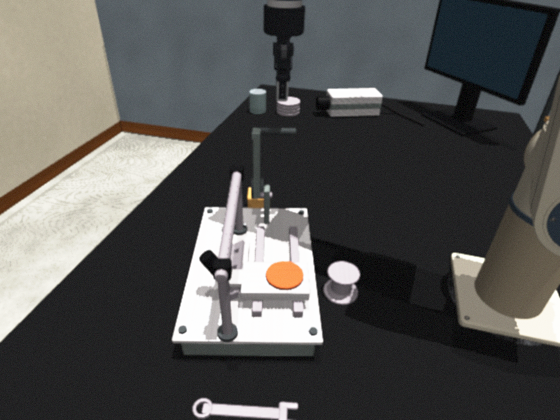

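```bash
python3 -c "
from calc import *
p,R=st()
for n in ('side','top'):
  im=bot.get_image(n)
  W=cloud(im);q=(W-O)@RR*1000
  tip=r(p)[2]+37
  m=(abs(q[...,0]-37)<120)&(abs(q[...,1]-164)<110)&(q[...,2]>tip-5)
  x=q[m]-[36.5,164.3,tip]
  for z in range(0,330,10):
    k=(x[:,2]>=z)&(x[:,2]<z+10)
    if k.sum()>4: print(n,z,np.percentile(x[k,0],[1,99]).round(0),np.percentile(x[k,1],[1,99]).round(0),k.sum())
"
```

```text
t 10.625 rigTCP mm [ 37.4 163.9 321.2] F [-0.1  0.8  0.5] gap 0.0856 q [  -7.8    9.6   96.9   -0.    73.4 -113.8]
rig axes of tool x [ 0.    -1.    -0.001] z [-1.8e-03  8.0e-04 -1.0e+00]
side 0 [-5.  8.] [-50. -49.] 7
side 10 [-10.  11.] [-57. -47.] 48
side 20 [-10.  11.] [-58. -47.] 62
side 30 [-10.  11.] [-58.  46.] 84
side 40 [-10.  12.] [-59.  45.] 69
side 50 [-12.  13.] [-75. -60.] 37
side 60 [-16.  16.] [-76.  31.] 104
side 70 [-16.  17.] [-73.  34.] 77
side 80 [-16.  19.] [-74. -16.] 119
side 90 [-19.  21.] [-73.  44.] 122
side 100 [-19.  20.] [-71.  35.] 146
side 110 [-10.  13.] [-69. -26.] 121
side 120 [-34.  37.] [-39.  -7.] 170
side 130 [-35.  37.] [-39.  -9.] 246
side 140 [-36.  37.] [-39.  -9.] 242
side 150 [-36.  36.] [-39.  26.] 268
side 160 [-36.  36.] [-39.  14.] 275
side 170 [-30.  30.] [-33.  -4.] 218
side 180 [-27.  31.] [-39. -15.] 81
top 50 [-5. 15.] [-76.  67.] 5
top 60 [-10.  15.] [-77.  71.] 51
top 70 [-9. 14.] [-75.  69.] 25
top 80 [-10.  14.] [-74.  68.] 42
top 90 [-9. 19.] [-73.  64.] 31
top 100 [-11.  14.] [-71. -59.] 42
top 110 [-10.  13.] [-70. -60.] 92
top 120 [25. 39.] [-31.   7.] 9
top 130 [24. 39.] [-32.  14.] 49
top 140 [23. 39.] [-33.  15.] 46
top 150 [22. 39.] [-34.   6.] 57
top 160 [20. 39.] [-34.   5.] 79
top 180 [22. 41.] [-36.  13.] 41
top 190 [19. 41.] [-37.  16.] 74
top 200 [15. 41.] [-38.  17.] 165
top 210 [14. 39.] [-37.  10.] 91
top 220 [13. 39.] [-38.   4.] 96
top 230 [14. 39.] [-37.  -6.] 50
top 240 [19. 42.] [-39.   9.] 31
top 250 [21. 42.] [-37.   7.] 282
top 260 [-23.  64.] [-80.  23.] 38
top 270 [-39. 101.] [-83.  21.] 130
top 280 [-46. 106.] [-97.  21.] 230
top 290 [-37. 108.] [-105.   21.] 413
top 300 [-41. 108.] [-104.   23.] 667
top 310 [-49. 109.] [-102.   52.] 1023
top 320 [-51. 108.] [-95.  58.] 2000
```

play_rows:
  moves: "0 0 0 0.17; 0 0 0 0.34; 0.01 0.006 0 0.51; 0.025 0.016 0 0.68; 0.04 0.025 0 0.85; 0.055 0.035 0 1.02; 0.07 0.044 0 1.19; 0.085 0.054 0 1.36; 0.1 0.063 0 1.53; 0.115 0.073 0 1.7; 0.13 0.082 0 1.87; 0.145 0.092 0 2.04; 0.16 0.1 0 2.21; 0.175 0.11 0 2.38; 0.19 0.12 0 2.55; 0.205 0.13 0 2.72; 0.22 0.138 0 2.89; 0.235 0.146 0 3.06; 0.2543 0.1515 0 3.1415; 0.2543 0.1515 0 3.1415"

```text
time: 13.22
position: [0.6081, 0.2259, 0.3187]
ee_rot: [[0.278, -0.961, -0.003], [-0.961, -0.278, -0.001], [0.0, 0.003, -1.0]]
wrist_force: [-0.5, -0.6, 0.3]
finger_gap: 0.0856
```

```bash
python3 -c "
from calc import *
to(-115,-90,130,1)
to(-115,-90,240,1)
im=bot.get_image('wrist');cv2.imwrite('pics/k.png',im['pixels'])
W=cloud(im);q=(W-O)@RR*1000
m=(q[...,2]>125)&(q[...,2]<170)&(abs(q[...,1]+90)<30)&(q[...,0]>-130)&(q[...,0]<-75)&(im['pixels'].max(2)<80)
print(m.sum(),np.percentile(q[m],[3,50,97],axis=0).round(1))
"
```

```text
t 13.225 rigTCP mm [-113.2  -91.5  318.7] F [-0.5 -0.6  0.3] gap 0.0856 q [19.3 20.3 83.   0.  76.8 93.2]
rig axes of tool x [-0.002  1.     0.   ] z [ 2.8e-03  1.0e-04 -1.0e+00]
-> [ 0.0015 -0.0023  0.1887] yaw 0.0023
t 13.225 rigTCP mm [-113.2  -91.5  318.7] F [-0.5 -0.6  0.3] gap 0.0856 q [19.3 20.3 83.   0.  76.8 93.2]
rig axes of tool x [-0.002  1.     0.   ] z [ 2.8e-03  1.0e-04 -1.0e+00]
-> [ 0.0015 -0.002   0.0787] yaw 0.0023
817 [[-109.7 -101.6  140.7]
 [ -97.2  -89.1  157.2]
 [ -77.6  -76.2  163.3]]
```

View pics/k.png

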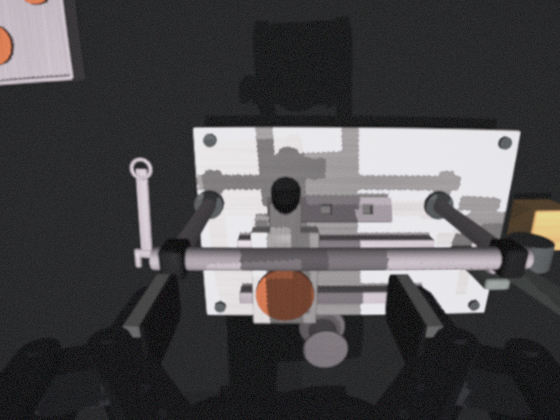

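play_rows:
  moves: "0.0015 -0.003 0.04 0.0023; 0.0015 -0.003 0.08 0.0023; 0.0015 -0.003 0.12 0.0023; 0.0015 -0.003 0.15 0.0023; 0.0015 -0.003 0.17 0.0023; 0.0015 -0.003 0.185 0.0023; 0.0015 -0.003 0.19 0.0023; 0.0015 -0.003 0.19 0.0023; 0.0015 -0.003 0.19 0.0023"

```text
time: 14.4
position: [0.6128, 0.2247, 0.1316]
ee_rot: [[0.274, -0.962, 0.002], [-0.962, -0.274, 0.001], [-0.0, -0.002, -1.0]]
wrist_force: [0.5, 0.7, -0.9]
finger_gap: 0.0852
```

```bash
python3 -c "
from calc import *
to(-105,-90,96,1)
im=bot.get_image('side');cv2.imwrite('pics/l.png',cv2.resize(im['pixels'][140:340,120:320],None,fx=3,fy=3,interpolation=2))
"
```

```text
t 14.4 rigTCP mm [-117.4  -89.1  131.6] F [ 0.5  0.7 -0.9] gap 0.0852 q [19.1 30.8 92.3 -0.  56.8 93.2]
rig axes of tool x [ 0.002  1.    -0.   ] z [-1.8e-03 -1.0e-04 -1.0e+00]
-> [-0.0008  0.0125  0.0356] yaw -0.002
```

View pics/l.png

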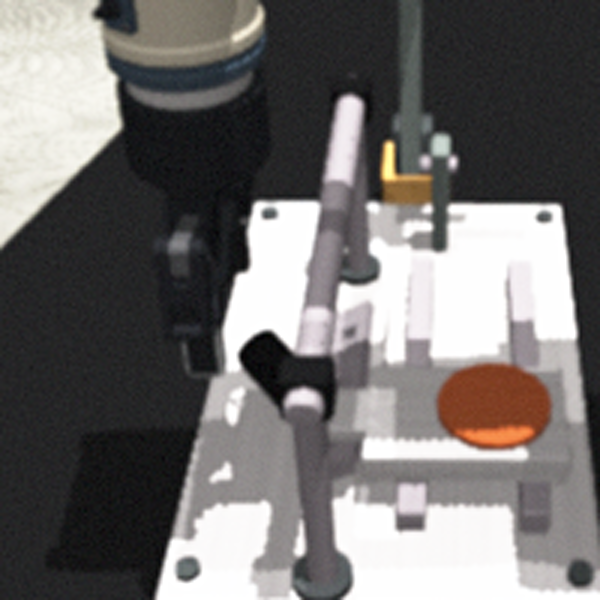

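play_rows:
  moves: "0 0.003 0.009 0; 0 0.006 0.018 0; 0 0.009 0.027 0; 0 0.0115 0.035 0; 0 0.0115 0.035 0; 0 0.0115 0.035 0; 0 0.0115 0.035 0"

```text
time: 15.32
position: [0.6015, 0.2215, 0.0959]
ee_rot: [[0.274, -0.962, 0.001], [-0.962, -0.274, 0.0], [-0.0, -0.001, -1.0]]
wrist_force: [0.1, 0.0, 0.5]
finger_gap: 0.0855
```

```bash
python3 -c "
from calc import *
to(-104,-90,96,1)
im=bot.get_image('side');cv2.imwrite('pics/m.png',cv2.resize(im['pixels'][140:340,120:320],None,fx=3,fy=3,interpolation=2))
im=bot.get_image('wrist');cv2.imwrite('pics/m2.png',im['pixels'])
"
```

```text
t 15.325 rigTCP mm [-105.6  -89.1   95.9] F [0.1 0.  0.5] gap 0.0855 q [19.2 32.6 94.9 -0.  52.5 93.3]
rig axes of tool x [ 0.002  1.    -0.   ] z [-9.e-04 -0.e+00 -1.e+00]
-> [-0.0009  0.0016 -0.0001] yaw -0.0021
```

View pics/m.png

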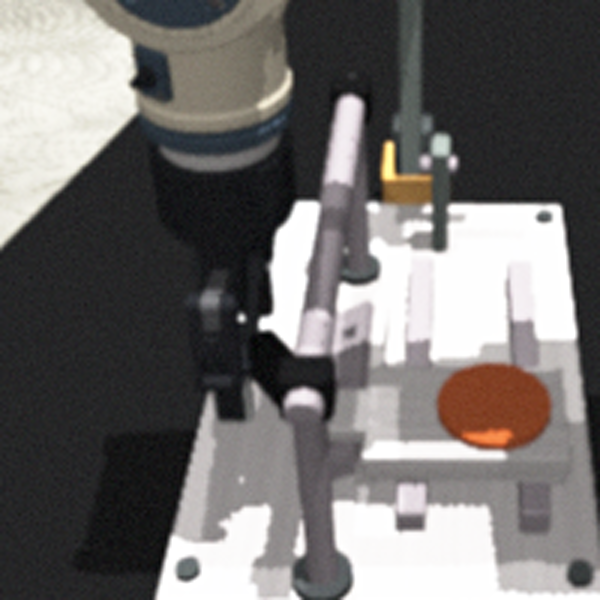

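View pics/m2.png

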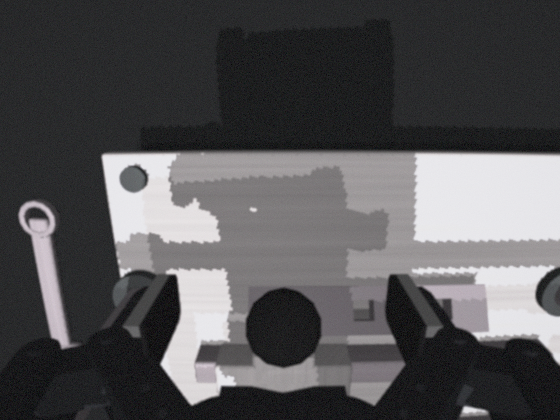

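play_rows:
  moves: "-0.001 0.001 0 0; -0.001 0.002 0 0; -0.001 0.003 0 0; -0.001 0.003 0 0"

```text
time: 15.92
position: [0.5978, 0.2214, 0.0955]
ee_rot: [[0.274, -0.962, -0.0], [-0.962, -0.274, -0.0], [0.0, 0.0, -1.0]]
wrist_force: [0.0, 0.2, -0.3]
finger_gap: 0.0853
```

play_rows:
  moves: "0 0.001 0 0; 0 0.002 0 0; 0 0.003 0 0; 0 0.003 0 0"

```text
time: 16.42
position: [0.5949, 0.2206, 0.0955]
ee_rot: [[0.274, -0.962, -0.0], [-0.962, -0.274, -0.0], [0.0, 0.0, -1.0]]
wrist_force: [-0.4, -0.0, -0.2]
finger_gap: 0.0855
```

play_rows:
  moves: "0 0 0 0; 0 0 0 0; 0 0 0 0; 0 0 0 0; 0 0 0 0; 0 0 0 0; 0 0 0 0"
  grip: 0

```text
time: 17.3
position: [0.5952, 0.2206, 0.0958]
ee_rot: [[0.274, -0.962, 0.0], [-0.962, -0.274, 0.0], [0.0, -0.0, -1.0]]
wrist_force: [-1.1, -0.4, 5.6]
finger_gap: 0.0287
```

```bash
python3 -c "
from calc import *
p,R=st()
for s in (5,10,16,17): print(s,(R.T@(RR@np.array([-.5,0,.866]))*s/1000).round(4))
im=bot.get_image('side');cv2.imwrite('pics/n.png',cv2.resize(im['pixels'][140:340,120:320],None,fx=3,fy=3,interpolation=2))
"
```

```text
t 17.3 rigTCP mm [-99.3 -90.1  95.8] F [-1.1 -0.4  5.6] gap 0.0287 q [19.3 32.1 95.8 -0.  52.1 93.4]
rig axes of tool x [0.002 1.    0.   ] z [-3.e-04  1.e-04 -1.e+00]
5 [-0.     -0.0025 -0.0043]
10 [-0.     -0.005  -0.0087]
16 [-0.     -0.008  -0.0139]
17 [-0.     -0.0085 -0.0147]
```

View pics/n.png

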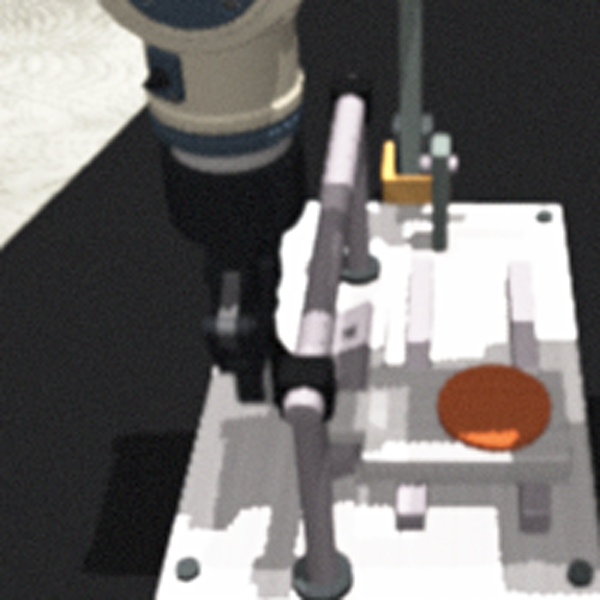

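Gap 28.7 mm: the knob is held. Pull along the axis by about 16 mm.

play_rows:
  moves: "0 -0.001 -0.0017 0; 0 -0.002 -0.0035 0; 0 -0.003 -0.0052 0; 0 -0.004 -0.007 0; 0 -0.005 -0.0087 0; 0 -0.006 -0.0104 0; 0 -0.007 -0.0121 0; 0 -0.008 -0.0139 0; 0 -0.008 -0.0139 0; 0 -0.008 -0.0139 0"

```text
time: 18.6
position: [0.6023, 0.2227, 0.1092]
ee_rot: [[0.274, -0.962, -0.001], [-0.962, -0.274, -0.0], [0.0, 0.001, -1.0]]
wrist_force: [-3.6, -2.2, -10.6]
finger_gap: 0.0283
```

```bash
python3 -c "
from calc import *
st()
"
```

```text
t 18.6 rigTCP mm [-106.8  -90.1  109.2] F [ -3.6  -2.2 -10.6] gap 0.0283 q [19.2 31.7 94.3  0.  54.  93.4]
rig axes of tool x [0.002 1.    0.   ] z [ 9.e-04  0.e+00 -1.e+00]
```

play_rows:
  moves: "0.003 -0.0003 -0.0005 0; 0.008 -0.0003 -0.0005 0; 0.014 -0.0003 -0.0005 0; 0.02 -0.0003 -0.0005 0; 0.02 -0.0003 -0.0005 0"

```text
time: 19.23
position: [0.6083, 0.2029, 0.1098]
ee_rot: [[0.273, -0.962, -0.0], [-0.962, -0.273, -0.001], [0.001, 0.001, -1.0]]
wrist_force: [-5.2, -2.4, -10.6]
finger_gap: 0.0284
```

```bash
python3 -c "
from calc import *
st()
im=bot.get_image('side');cv2.imwrite('pics/o.png',cv2.resize(im['pixels'][140:340,120:320],None,fx=3,fy=3,interpolation=2))
"
```

```text
t 19.225 rigTCP mm [-107.1  -69.4  109.8] F [ -5.2  -2.4 -10.6] gap 0.0284 q [17.4 31.6 94.5 -0.  54.  91.6]
rig axes of tool x [0.002 1.    0.001] z [ 7.e-04  5.e-04 -1.e+00]
```

View pics/o.png

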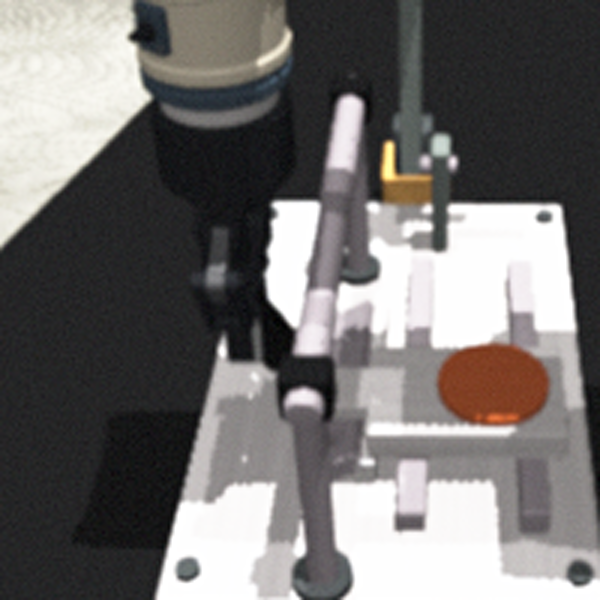

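play_rows:
  moves: "0.006 0 0 0; 0.013 0 0 0; 0.02 0 0 0; 0.027 0 0 0; 0.034 0 0 0; 0.041 0 0 0; 0.048 0 0 0; 0.055 0 0 0; 0.062 0 0 0; 0.069 0 0 0; 0.075 0 0 0; 0.079 0 0 0; 0.0797 0 0 0; 0.0797 0 0 0; 0.0797 0 0 0; 0.0797 0 0 0"

```text
time: 21.28
position: [0.6303, 0.1268, 0.1099]
ee_rot: [[0.274, -0.962, 0.0], [-0.962, -0.274, -0.0], [0.0, 0.0, -1.0]]
wrist_force: [-4.8, -2.7, -9.6]
finger_gap: 0.0286
```

```bash
python3 -c "
from calc import *
p,R=st()
for n in ('side','top'):
  im=bot.get_image(n)
  W=cloud(im);q=(W-O)@RR*1000
  a=dict(np.load(f'a_{n}.npz'));Wa=cloud(a);qa=(Wa-O)@RR*1000
  for Q,I in((qa,a['pixels']),(q,im['pixels'])):
    I=I.astype(int)
    m=(abs(Q[...,2]-107)<8)&(I[...,2]>I[...,0]+60)&(Q[...,0]>-60)&(Q[...,0]<110)
    print(n,m.sum(),cv2.minEnclosingCircle(Q[m][:,:2].astype(np.float32)),Q[m].mean(0).round(1))
cv2.imwrite('pics/p.png',bot.get_image('side')['pixels'])
"
```

```text
t 21.275 rigTCP mm [-107.2    9.8  109.9] F [-4.8 -2.7 -9.6] gap 0.0286 q [10.3 31.7 94.3 -0.  54.1 84.5]
rig axes of tool x [0.002 1.    0.   ] z [ 1.e-04  5.e-04 -1.e+00]
side 835 ((42.942909240722656, -86.77253723144531), 39.56525421142578) [ 44.4 -91.7 112.8]
side 621 ((12.499322891235352, 77.48998260498047), 111.53829956054688) [ 43.5   8.3 112.6]
top 491 ((44.226806640625, -89.87784576416016), 35.88554000854492) [ 44.6 -90.8 113.2]
top 0 ((0.0, 0.0), 0.0) [nan nan nan]<string>:11: RuntimeWarning: Mean of empty slice.
  ret = um.true_divide(
```

View pics/p.png

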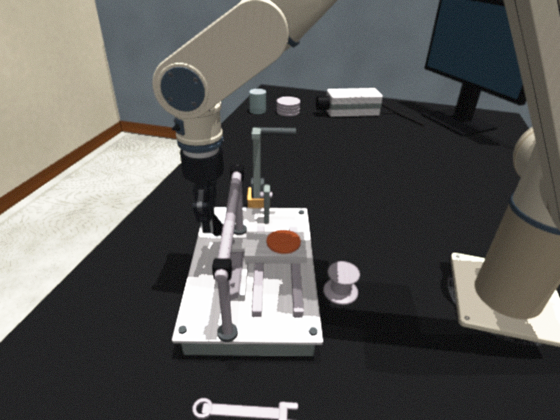

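play_rows:
  moves: "0 0.001 0.0017 0; 0 0.002 0.0035 0; 0 0.003 0.0052 0; 0 0.004 0.007 0; 0 0.005 0.0087 0; 0 0.006 0.0104 0; 0 0.007 0.0121 0; 0 0.007 0.0121 0; 0 0.007 0.0121 0"

```text
time: 22.55
position: [0.6242, 0.1251, 0.0987]
ee_rot: [[0.274, -0.962, 0.002], [-0.962, -0.274, -0.0], [0.001, -0.001, -1.0]]
wrist_force: [-4.9, -2.5, -5.9]
finger_gap: 0.0284
```

```bash
python3 -c "
from calc import *
p,R=st()"
```

```text
t 22.55 rigTCP mm [-100.9    9.8   98.7] F [-4.9 -2.5 -5.9] gap 0.0284 q [10.3 32.  95.5 -0.  52.4 84.4]
rig axes of tool x [0.002 1.    0.001] z [-1.4e-03  5.0e-04 -1.0e+00]
```

play_rows:
  moves: "0 0 0 0; 0 0 0 0; 0 0 0 0; 0 0 0 0; 0 0 0 0; 0 0 0 0; 0 0 0 0"
  grip: 100

```text
time: 23.42
position: [0.6235, 0.1251, 0.0977]
ee_rot: [[0.274, -0.962, -0.0], [-0.962, -0.274, -0.0], [-0.0, 0.0, -1.0]]
wrist_force: [0.5, -0.1, 0.3]
finger_gap: 0.0852
```

```bash
python3 -c "
from calc import *
p,R=st()
cv2.imwrite('pics/q.png',bot.get_image('wrist')['pixels'])"
```

```text
t 23.425 rigTCP mm [-100.3    9.6   97.7] F [ 0.5 -0.1  0.3] gap 0.0852 q [10.3 32.1 95.5 -0.  52.4 84.4]
rig axes of tool x [ 0.002  1.    -0.   ] z [ 1.e-04 -0.e+00 -1.e+00]
```

View pics/q.png

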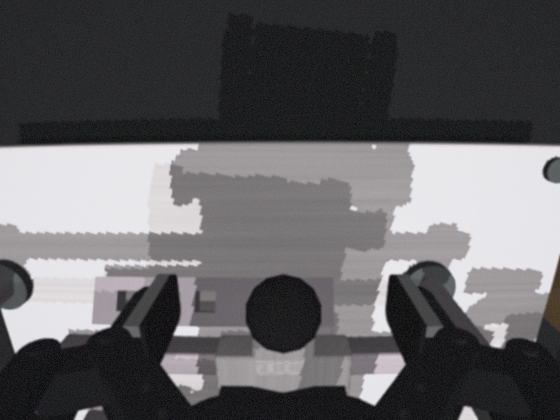

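play_rows:
  moves: "0 -0.006 -0.01 0; 0 -0.012 -0.025 0; 0 -0.018 -0.045 0; 0 -0.02 -0.08 0; 0 -0.02 -0.12 0; 0 -0.02 -0.16 0; 0 -0.02 -0.2 0; 0 -0.02 -0.22 0; 0 -0.02 -0.22 0; 0 -0.02 -0.22 0; 0 -0.02 -0.22 0"

```text
time: 24.85
position: [0.6421, 0.1305, 0.3164]
ee_rot: [[0.274, -0.962, -0.002], [-0.962, -0.274, -0.0], [-0.0, 0.002, -1.0]]
wrist_force: [-0.5, 0.5, -0.2]
finger_gap: 0.0855
```

```bash
python3 -c "
from calc import *
p,R=st()
for n in ('wrist','side','top'):
  im=bot.get_image(n);cv2.imwrite(f'pics/r_{n}.png',im['pixels'])
  q=(cloud(im)-O)@RR*1000;I=im['pixels'].astype(int)
  m=(q[...,2]>120)&(q[...,2]<170)&(abs(q[...,1]-10)<30)&(q[...,0]>-130)&(q[...,0]<-75)&(I.max(2)<80)
  if m.any(): print(n,m.sum(),np.percentile(q[m],[3,50,97],axis=0).round(1))
  m=(abs(q[...,2]-109)<6)&(I[...,2]>I[...,0]+60)&(abs(q[...,0]-43)<45)&(abs(q[...,1]-10)<60)
  if m.any(): print('disc',m.sum(),np.percentile(q[m],[1,50,99],axis=0).round(1))
"
```

```text
t 24.85 rigTCP mm [-119.6    9.6  316.4] F [-0.5  0.5 -0.2] gap 0.0855 q [10.4 21.  82.3  0.  76.8 84.6]
rig axes of tool x [ 0.002  1.    -0.   ] z [ 2.3e-03 -2.0e-04 -1.0e+00]
wrist 809 [[-110.    -3.   142.5]
 [ -97.6    9.9  157.2]
 [ -78.    22.5  163.3]]
disc 1981 [[ 15.3 -21.5 112. ]
 [ 43.2  10.9 113.6]
 [ 75.7  42.3 114.9]]
side 204 [[-105.9   -5.7  126.9]
 [ -90.8   -2.3  152.3]
 [ -81.4   14.3  162.4]]
disc 609 [[ 12.9 -26.1 109.5]
 [ 44.4   5.2 112.9]
 [ 76.9  41.4 114.5]]
```

View pics/r_side.png

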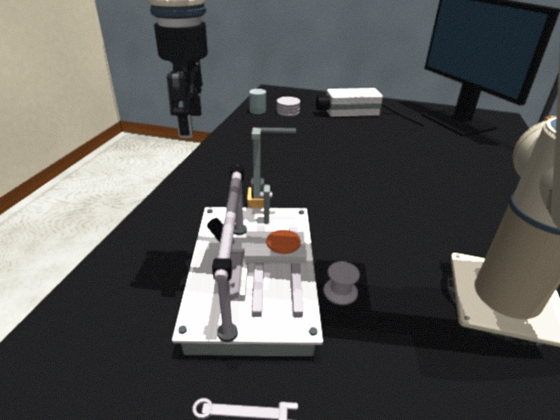

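View pics/r_wrist.png

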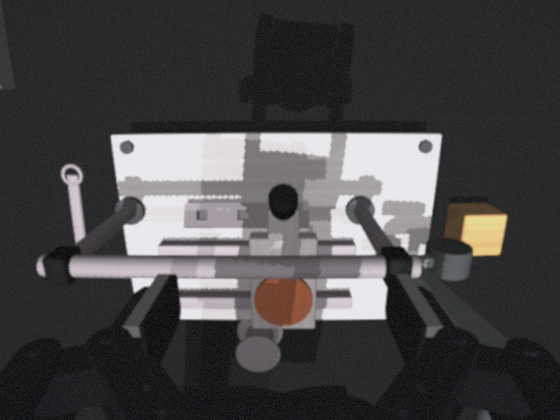

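```bash
python3 -c "
from rig import bot
print(bot.close_job())"
```

```text
the job is handed in; nothing more can be done
None
```

I opened the stop arm, pulled the knob, slid the carriage 100 mm to the last hole and let the pin down. I handed the job in at about 25 s of the 58 s allowed, with the hand clear of everything.

**Last checks**
- **Stop arm:** it rests open by itself, with the handle at about y = 170 mm and z = 285 mm on the rig.
- **Pin:** the middle of the visible knob surface is at (-97.6, 9.9, 157.2) mm on the rig, against (-97.2, -89.1, 157.2) mm at the start. The same height means the pin is fully home, and the shift of about 99 mm puts it in the last hole.
- **Bystanders:** I saw no sign that the wooden block, the spool or the spanner had moved, but I did not measure them.
- **Wrist force:** it stayed near 11 N or less at every reading I took; I did not log it in between.

**What disagreed**
- **Fingertips:** the cameras showed them about 37 mm behind the reported TCP. My first grasp shut just above the handle without moving anything, and I corrected for this afterwards.
- **Hand tilt:** the moves allow no tilt, so I could not lean the hand along the knob's axis as asked. I gripped the knob with a vertical hand set back from the pipe and pulled along the axis. Wrist force showed no contact with the pipe.
- **Disc check:** the top camera could not see the copper disc while I held the knob. The side camera showed it had moved 100 mm.

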